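# Throw the empty tea box into the pedal bin

## Task

Throw away the empty tea box, the one lying on its side. Press the pedal of the small steel bin right down to its stop so that the lid swings up and stays open by itself, let the pedal come back up, put the box into the bin, then tip the lid shut again; leave the other crockery and the standing tea boxes where they are.

Things in the scene. Friction and masses are not known exactly. Their poses are not given: they have to be found in the camera images.
- pedal_bin: small countertop bin of steel with a black plinth, fixed to the worktop, 170 deep (x) x 190 wide (y) x 183 mm tall with its lid shut; origin at the centre of its underside, z up, its front with the pedal faces its own -x, the lid's hinge is along the rear (+x) rim at x = 85 mm, z = 175 mm. Bucket open at the top: walls 4 mm, inside 162 x 182 mm, floor at z = 50 mm, rim at z = 175 mm (125 mm deep)
- pedal (a joint): the bin's spring pedal: 0 = up (at rest), 0.24 rad = down on its stop; about 5 to 8 N at the pad. Its pivot lies 110 mm behind (+x of the bin) and 4 mm under the pad's point, parallel to the bin's y. The pedal pushes the lid open; only over the last part of its travel does the lid pass its balance point
- pedal_pad (a point): middle of the top of the black pedal pad (60 deep x 90 mm wide, 8 mm thick, 44 mm above the worktop when up, sinks 26 mm to the stop), in front of the bin at x = -165 mm (80 mm out from the front wall) in the bin's frame; it moves with the pedal
- bin_lid (a joint): the bin's lid: 0 = shut, 1.85 rad = fully open, leaning back a little; it falls shut by itself below about 1.57 and stays open beyond that; light (70 g) with a damped hinge
- lid_edge (a point): middle of the lid's free edge (upper face); steel lid 174 mm from hinge to edge x 196 mm wide x about 10 mm thick; it moves with the lid; when open the lid's outer face looks to the bin's rear (+x) and its edge stands about 345 mm above the worktop
- empty_box: the empty tea box: red card box 60 x 58 x 122 mm, 75 g, lying on its side; its origin is at the centre of its 60 x 58 mm bottom end, its own z runs 122 mm along its length (level as it lies), its own x is level (60 mm wide) and its y upright (58 mm); it lies in the serving tray (tray floor 4 mm above the worktop, its rim 23 mm high)
- empty_mid (a point): the middle of the empty tea box (33 mm above the worktop as it lies)
- full_box_1: bystander: red tea box like the empty one, standing upright, 60 x 58 x 122 mm; origin under its middle
- full_box_2: bystander: a second upright red tea box, 60 x 58 x 122 mm; origin under its middle
- creamer: bystander: small steel milk jug, 58 x 85 x 68 mm; origin under its middle
- mug: bystander: wide white cup with handle, 94 x 119 x 58 mm; origin under its middle
- cup: bystander: small white cup standing upside down on its rim, 58 x 76 x 61 mm; origin under its middle
There are look-alikes about, which are no part of the job. Of the things that look like the empty_box, the larger one is meant.

How it is judged:
On the way, in this order (a step that is already met when the one before it is completed fails the run):
1. the pedal is pressed down to its stop (value of joint pedal above 0.22 rad), for 0.1 s.
2. the lid stands open by itself with the pedal back up (value of joint bin_lid above 1.6 rad and value of joint pedal below 0.06 rad), for 0.2 s.
3. the empty box is inside the bin and let go, the lid still open (x of empty_mid in the frame of pedal_bin between -0.081 and 0.081 m and y of empty_mid in the frame of pedal_bin between -0.091 and 0.091 m and z of empty_mid in the frame of pedal_bin between 0.05 and 0.15 m and value of joint bin_lid above 1.5 rad and contact force between the fingers and empty_box below 0.1 N), for 0.2 s.
At the end, for the whole second after the job is handed in: the empty tea box lies at rest with its middle inside the bin's bucket (below 150 mm), the lid is shut to within 0.05 rad, and the pedal is up (under 0.06 rad) (x of empty_mid in the frame of pedal_bin between -0.081 and 0.081 m and y of empty_mid in the frame of pedal_bin between -0.091 and 0.091 m and z of empty_mid in the frame of pedal_bin between 0.05 and 0.15 m and value of joint bin_lid below 0.05 rad and value of joint pedal below 0.06 rad and linear speed of empty_box below 0.02 m/s); the robot touches nothing.
It fails at once if a bystander is shifted by more than 30 mm or tipped over (distance of any of full_box_1, full_box_2, creamer, mug, cup from where it was at the start of the episode above 0.03 m or angle between any of full_box_1, full_box_2, creamer, mug, cup's own z axis and vertical above 0.5 rad).
It also fails if it takes over 69 s, if anything falls off the work surface, if the arm or the gripper's body presses on something with over 40 N, if the wrist force passes 120 N, or if a joint passes its speed limit or range.

## Robot

A 7-joint arm with a two-finger parallel gripper is mounted at the origin on a cart in front of the work surface, level with it; the furniture and walls round the work are solid. World frame = base frame: x ahead of the robot, y to its left, z up, the work surface at z = 0. Lengths are in m, angles in rad, forces in N, time in s.
With the tool pointing down it reaches from about 0.425 to 1.025 m from the base axis. Payload 3.6 kg.
Tool frame: the origin (TCP) lies midway between the tips of the shut fingers; the grasp point (between the pads) lies behind it (ctrl.grip_depth is the z of the grasp point in the tool frame, in m); z points along the fingers, y is the line along which they close (so a half turn about z gives the same grasp; the last joint's range is limited). The gripper opens to 85 mm and grips with 20 to 120 N. Pads are 22 mm wide; open, the fingers measure 114 mm over their backs; the gripper's body (76 mm by 85 mm) begins 54 mm behind the grasp point. The pads swing forward as they close: fully open they stand 13 mm farther back than shut.
Start: joints at [-1.26, 0.591, 0.048, 1.609, -0.033, 0.943, -0.034], TCP at [0.285, 0.667, 0.194] pointing down, gripper open.
Joint ranges: [-2.69, 2.69], [-0.47, 2.24], [-1.27, 1.36], [0.19, 2.51], [-1.53, 4.68], [0.08, 2.07], [-3.09, 3.09]. Speed limits (rad/s): [2.57, 2.57, 3.14, 3.14, 3.14, 3.14, 3.14].

## Interface

Orientations are given as a 3x3 rotation matrix whose columns are the frame's x, y, z axes.
In Python, from plant import ctrl gives the robot as it stands. The module is installed in compiled form; this text tells all that it offers. Calls block until the motion is done:
- ctrl.move_to(position, orientation): joint-space move of the TCP to a pose.
- ctrl.line_to(position, attitude=None, rate=0.15): straight line of the TCP; attitude=None keeps the orientation; rate is the mean speed in m/s.
- ctrl.move_j(angles): joint-space move.
- ctrl.set_gripper(opening, effort=None): finger opening in m; effort is the grip in N (None keeps the last); returns when the fingers have stopped.
- ctrl.sleep(seconds).
- ctrl.solve_ik(position, orientation): joint angles nearest the present ones, or None.
- ctrl.state(): the state.
- ctrl.get_image(name): name is "side" or "top" or "wrist"; returns a dict with "color" (400x640x3 uint8, blue, green, red), "vfov" (degrees; the focal length in pixels is half the picture's height over the tangent of half this angle, whatever the lens; pixels are square), "cx", "cy" (the principal point, pixels), "world_from_camera" (4x4, takes a point from camera to world coordinates); the wrist camera has in their place "T_tool_cam" (4x4, takes a point from camera to tool coordinates, whose origin is the TCP and whose axes are the flange's). Camera axes: x right, y down, z forward; pixel columns grow to the right and rows downward; lengths in m; the calibration is good to about 2 mm. A picture is of the moment at which its call begins: read the wrist's pose just before it. There is no depth.
A pose or a line that the arm cannot do raises ctrl.MotionError and nothing moves.
- ctrl.close_job(): hands the job in; it is judged then, once.
The state is a dict: "time_s": time; "joint_pos": joint angles; "joint_velocities": joint speeds; "joint_efforts": joint torques, N m; "eef_pos": TCP position; "eef_rot": TCP orientation; "ft_force": force on the tool from outside, world axes, zero at the start; "ft_torque": the same for the moment, N m; "width": finger opening in m; "grasp_force": force on a finger pad.
Only numpy, scipy, OpenCV 4.12 (cv2) and the standard library are available. Lean on these libraries where they do the work, as an engineer would, in place of code of your own. Each camera call takes 0.05 s, during which the arm holds its last target. There are 200 camera calls.

## Working session

There is one attempt and no reset: what is moved stays moved. The work goes in short steps, each a Python script; the robot and the scene stay as the last script left them, time stands still between calls to the robot, and variables do not carry over. Pictures are saved under pics/ and viewed, at most 10 in all, crops included, and the job is handed in when it is done.

```bash
mkdir -p pics; cat > h.py <<'E'
import numpy as np, cv2
from plant import ctrl
def K(d):
    f=200/np.tan(np.radians(d["vfov"])/2); return f,d["cx"],d["cy"]
def ray(d,px,T=None):
    f,cx,cy=K(d); T=np.array(d["world_from_camera"]) if T is None else T
    v=T[:3,:3]@np.array([(px[0]-cx)/f,(px[1]-cy)/f,1.]); return T[:3,3],v
def onz(d,px,z,T=None):
    o,v=ray(d,px,T); return o+v*(z-o[2])/v[2]
def proj(d,p):
    f,cx,cy=K(d); T=np.linalg.inv(np.array(d["world_from_camera"])); q=T[:3,:3]@np.array(p)+T[:3,3]
    return np.array([cx+f*q[0]/q[2],cy+f*q[1]/q[2]])
def tri(rays):
    A=np.zeros((3,3));b=np.zeros(3)
    for o,v in rays:
        v=v/np.linalg.norm(v);P=np.eye(3)-np.outer(v,v);A+=P;b+=P@o
    return np.linalg.solve(A,b)
E
python3 - <<'E'
from h import *
import pickle
for n in("top","side"):
    d=ctrl.get_image(n); cv2.imwrite(f"pics/{n}0.png",d["color"]); pickle.dump(d,open(n+".pkl","wb"))
    print(n,K(d),np.round(d["world_from_camera"],3).tolist())
s=ctrl.state(); print(s["time_s"],s["eef_pos"],np.round(s["eef_rot"],3).tolist(),s["width"],ctrl.grip_depth)
E
```

```text
top (np.float64(465.6173629418463), 312.9818647438849, 206.4520182154809) [[0.001, -0.986, 0.167, 0.282], [-1.0, -0.002, -0.003, 0.119], [0.003, -0.167, -0.986, 1.68], [0.0, 0.0, 0.0, 1.0]]
side (np.float64(412.2962687490617), 313.22821508411243, 196.98665082924228) [[-0.901, -0.181, 0.395, -0.022], [-0.434, 0.402, -0.806, 1.321], [-0.012, -0.898, -0.441, 0.788], [0.0, 0.0, 0.0, 1.0]]
0.1 [0.28449708 0.66595209 0.1924754 ] [[-0.92, 0.393, -0.001], [0.393, 0.92, -0.002], [-0.0, -0.002, -1.0]] 0.0852335288364378 -0.0187
```

View pics/top0.png

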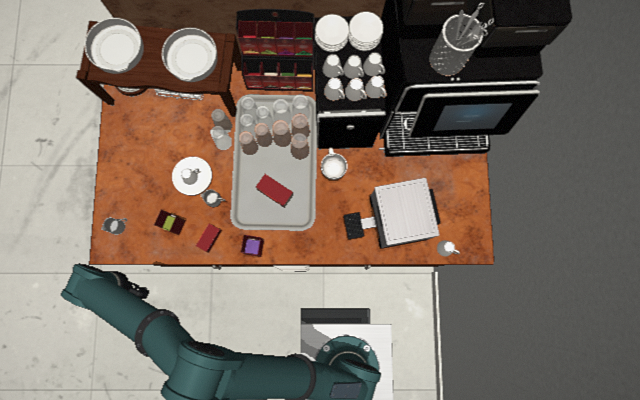

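View pics/side0.png

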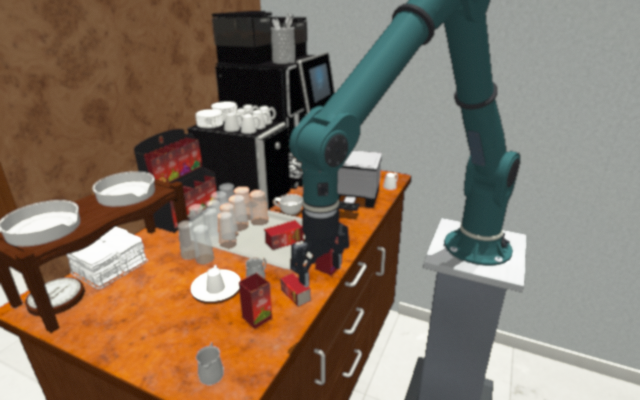

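The top view shows these candidates for the box:
- A lying red box in the tray at (274,190).
- A small lying red box on the worktop at (208,237), which is the look-alike.
- Two standing boxes at (169,221) and (252,245).

By the description it's the one in the tray. The bin is at (405,212), with its pedal at (353,226) facing world +y. Next I measure each of these.

```bash
python3 - <<'E'
from h import *
import pickle
d=pickle.load(open("top.pkl","rb")); im=d["color"]; hsv=cv2.cvtColor(im,cv2.COLOR_BGR2HSV); H,S,V=[hsv[...,i].astype(int) for i in range(3)]
def big(m,x0,y0,x1,y1):
    M=np.zeros(m.shape,np.uint8); M[y0:y1,x0:x1]=m[y0:y1,x0:x1]*255
    c=max(cv2.findContours(M,cv2.RETR_EXTERNAL,cv2.CHAIN_APPROX_NONE)[0],key=cv2.contourArea); return c
def rect(name,m,box,z):
    c=big(m,*box); P=np.array([onz(d,p[0],z)[:2] for p in c])
    r=cv2.minAreaRect((P*1000).astype(np.float32)); print(name,np.round(r[0],1),np.round(r[1],1),round(r[2],1), "px",np.round(cv2.minAreaRect(c)[0]), "corners",np.round(cv2.boxPoints(r)).tolist()); return c
red=((H<6)|(H>168))&(S>120)&(V>40)
cs=[]
cs.append(rect("traybox",red,(245,165,305,215),.062))
cs.append(rect("small",red,(190,220,225,255),.04))
cs.append(rect("lid",(S<50)&(V>110),(360,170,445,250),.183))
cs.append(rect("pad",(V<60),(338,205,370,245),.044))
for n,p,z in(("mug",(333,166),.05),("cup",(448,248),.06),("boxA",(169,221),.122),("boxB",(252,245),.122),("creamer?",(212,197),.06),("steel?",(115,226),.06)): print(n,np.round(onz(d,p,z),3))
o=im.copy(); cv2.drawContours(o,cs,-1,(0,255,0),1)
o=cv2.resize(o[150:260,180:460],None,fx=2.85,fy=2.85,interpolation=cv2.INTER_NEAREST); cv2.imwrite("pics/c.png",o)
E
```

```text
traybox [616.1 254.6] [121.3  61. ] 56.8 px [274. 190.] corners [[557.0, 221.0], [608.0, 187.0], [675.0, 289.0], [624.0, 322.0]]
small [447.9 485.2] [51.1 91.5] 60.9 px [208. 237.] corners [[395.0, 485.0], [475.0, 441.0], [500.0, 485.0], [420.0, 530.0]]
lid [ 521.6 -188.4] [194.9 175.3] 10.6 px [406. 211.] corners [[410.0, -120.0], [442.0, -293.0], [634.0, -257.0], [601.0, -84.0]]
pad [491.1 -27.1] [86.5 58.2] 11.4 px [353. 225.] corners [[443.0, -7.0], [454.0, -64.0], [539.0, -47.0], [528.0, 10.0]]
mug [0.706 0.043 0.05 ]
cup [ 0.41  -0.355  0.06 ]
boxA [0.495 0.601 0.122]
boxB [0.414 0.319 0.122]
creamer? [0.589 0.472 0.06 ]
steel? [0.485 0.808 0.06 ]
```

View pics/c.png

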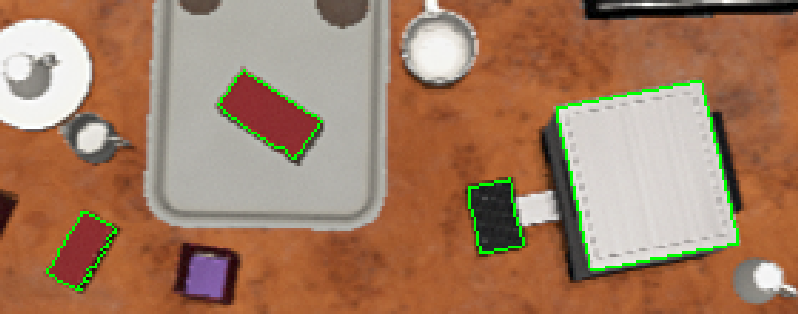

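The measured sizes match what was given:
- The tray box is 121x61 mm; the look-alike is 92x51 mm.
- The lid is 195x175 mm.
- The pad measures (491,-27) mm against (492,-28) predicted from the lid.

Next I press the pedal.

```bash
cat >> h.py <<'E'
ex=np.array([.184,-.983,0]);ey=np.array([.983,.184,0]);B=np.array([.522,-.1904,0])
def bp(x,y,z): return B+x*ex+y*ey+np.array([0,0,z])
def down(y):
    y=np.array([y[0],y[1],0.]);y/=np.linalg.norm(y);z=np.array([0,0,-1.]);return np.column_stack([np.cross(y,z),y,z])
def best(p,y):
    c=[]
    for s in(1,-1):
        q=ctrl.solve_ik(p,down(s*np.array(y)))
        if q is not None: c.append((np.abs(np.array(q)-ctrl.state()["joint_pos"]).max(),s,np.round(q,2)))
    c.sort(key=lambda t:t[0]); print(c); return down(c[0][1]*np.array(y))
E
python3 - <<'E'
from h import *
p=ctrl.state()["eef_pos"]
ctrl.line_to([p[0],p[1],.33],rate=.25)
R=best(bp(-.172,0,.30),ey)
ctrl.move_to(bp(-.172,0,.30),R); ctrl.set_gripper(0)
print(ctrl.state()["time_s"])
f0=np.array(ctrl.state()["ft_force"])
ctrl.line_to(bp(-.172,0,.055),rate=.2)
ctrl.line_to(bp(-.172,0,.022),rate=.06)
z=.022
while z>.006:
    s=ctrl.state(); f=np.array(s["ft_force"])-f0; print(round(z,3),np.round(s["eef_pos"],4),np.round(f,1))
    if f[2]>18: break
    z-=.002; ctrl.line_to(bp(-.172,0,z),rate=.04)
ctrl.sleep(.4)
cv2.imwrite("pics/press.png",ctrl.get_image("top")["color"])
ctrl.line_to(bp(-.172,0,.06),rate=.06); ctrl.sleep(.5)
cv2.imwrite("pics/rel.png",ctrl.get_image("top")["color"]); print(ctrl.state()["time_s"])
a=np.hstack([cv2.imread(f"pics/{n}.png")[130:300,300:500] for n in("press","rel")]); cv2.imwrite("pics/pr.png",cv2.resize(a,None,fx=2,fy=2))
E
```

```text
[(np.float64(0.6464859872563299), 1, array([-0.62,  0.2 ,  0.68,  2.02, -0.15,  0.97,  0.32])), (np.float64(2.509179088798384), -1, array([-0.98,  0.34,  1.2 ,  2.03, -0.37,  1.02, -2.55]))]
4.1083
0.022 [ 0.4902 -0.0215  0.0218] [ 0.9  0.3 -1.5]
0.02 [ 0.4905 -0.0213  0.0201] [ 0.5 -0.1 -0.8]
0.018 [ 0.4903 -0.0213  0.018 ] [-0.1 -1.  -1.7]
0.016 [ 0.4902 -0.0213  0.0159] [ 0.2 -0.3 -0.5]
0.014 [ 0.4903 -0.0214  0.0139] [ 0.1 -0.2 -1.2]
0.012 [ 0.4903 -0.0213  0.0119] [ 0.4  0.2 -2. ]
0.01 [ 0.4903 -0.0213  0.0099] [-0.3 -0.5 -1.8]
0.008 [ 0.4902 -0.0213  0.0079] [ 1.6 -0.7 -1.1]
10.2333
```

View pics/pr.png

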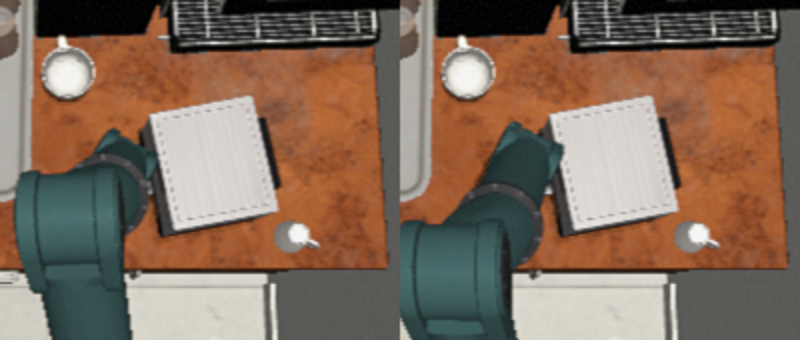

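The image shows the lid still shut at about (405,212), and no contact force was felt. I'll check the fingers and the wrist view.

```bash
python3 - <<'E'
from h import *
s=ctrl.state(); print(s["width"],s["eef_pos"],np.round(s["eef_rot"],3).tolist(),s["ft_force"])
d=ctrl.get_image("wrist"); cv2.imwrite("pics/w1.png",d["color"]); print(K(d),np.round(d["T_tool_cam"],3).tolist())
e=ctrl.get_image("side")["color"]; cv2.imwrite("pics/s1.png",e)
a=cv2.resize(e[130:250,260:440],None,fx=2.2,fy=2.2); b=cv2.resize(d["color"],(400,250))
c=np.zeros((270,800,3),np.uint8); c[:a.shape[0],:a.shape[1]]=a; c[:250,400:]=b; cv2.imwrite("pics/m1.png",c)
E
```

```text
-0.0002796547145271044 [ 0.49032286 -0.02134054  0.05994884] [[-0.184, 0.983, -0.0], [0.983, 0.184, -0.0], [0.0, -0.0, -1.0]] [-0.08853492 -0.02974682  0.48360386]
(np.float64(336.8255092341461), 318.2185685057641, 200.48551161481114) [[0.0, -0.959, -0.283, 0.073], [1.0, 0.0, -0.0, 0.001], [0.0, -0.283, 0.959, -0.18], [0.0, 0.0, 0.0, 1.0]]
```

View pics/m1.png

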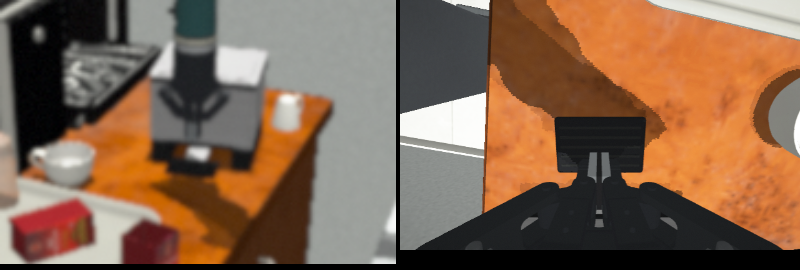

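```bash
python3 - <<'E'
from h import *
s=ctrl.state(); d=ctrl.get_image("wrist"); W=np.eye(4); W[:3,:3]=s["eef_rot"]; W[:3,3]=s["eef_pos"]; T=W@np.array(d["T_tool_cam"])
f,cx,cy=K(d)
def pr(p):
    q=np.linalg.inv(T)@np.append(p,1); return np.round([cx+f*q[0]/q[2],cy+f*q[1]/q[2]],1)
print("tcp",pr(s["eef_pos"]))
for x in(-.195,-.135): print([pr(bp(x,y,.044)) for y in(-.045,.045)])
v=cv2.cvtColor(d["color"],cv2.COLOR_BGR2HSV)
for r in range(170,300,6): print(r,np.where(v[r,230:410,2]<60)[0][[0,-1]]+230 if (v[r,230:410,2]<60).any() else None, d["color"][r,[255,318,380]].tolist())
for px in((247,187),(390,187),(247,272),(390,272)): print(np.round(onz(d,px,.044,T),4))
cv2.imwrite("pics/w2.png",d["color"][150:350,200:440].repeat(3,0).repeat(3,1))
E
```

```text
tcp [317. 233.]
[array([242. , 187.2]), array([392.1, 187.2])]
[array([247.9, 276.7]), array([386.4, 276.7])]
170 None [[29, 59, 106], [30, 62, 109], [31, 73, 136]]
176 None [[30, 62, 108], [28, 62, 110], [24, 58, 103]]
182 None [[35, 65, 111], [31, 63, 110], [23, 55, 99]]
188 [249 391] [[24, 23, 22], [25, 24, 23], [24, 23, 22]]
194 [247 392] [[27, 25, 25], [26, 24, 24], [27, 26, 24]]
200 [248 392] [[25, 24, 23], [25, 23, 21], [27, 24, 24]]
206 [248 391] [[31, 30, 29], [31, 31, 30], [34, 34, 32]]
212 [249 391] [[27, 25, 24], [27, 25, 24], [25, 24, 23]]
218 [249 391] [[28, 26, 26], [27, 29, 28], [30, 30, 30]]
224 [250 390] [[25, 25, 24], [27, 25, 25], [25, 23, 22]]
230 [250 390] [[26, 24, 23], [25, 24, 23], [27, 24, 23]]
236 [250 389] [[25, 23, 23], [29, 30, 29], [39, 39, 38]]
242 [251 389] [[26, 25, 23], [25, 23, 22], [33, 31, 30]]
248 [251 388] [[46, 43, 41], [29, 29, 28], [31, 34, 32]]
254 [251 388] [[49, 47, 47], [29, 28, 27], [31, 29, 28]]
260 [252 388] [[49, 47, 45], [28, 27, 26], [32, 30, 29]]
266 [252 387] [[50, 47, 46], [28, 28, 28], [36, 34, 34]]
272 [253 387] [[48, 45, 44], [28, 27, 26], [32, 31, 30]]
278 [284 352] [[69, 135, 229], [30, 29, 28], [69, 142, 235]]
284 [283 354] [[84, 143, 229], [38, 38, 37], [71, 147, 237]]
290 [277 359] [[81, 142, 231], [37, 37, 36], [73, 149, 239]]
296 [230 409] [[73, 124, 207], [38, 36, 36], [60, 127, 219]]
[ 0.4448 -0.0063  0.044 ]
[0.5291 0.0094 0.044 ]
[ 0.4519 -0.0627  0.044 ]
[ 0.5429 -0.0457  0.044 ]
```

View pics/w2.png

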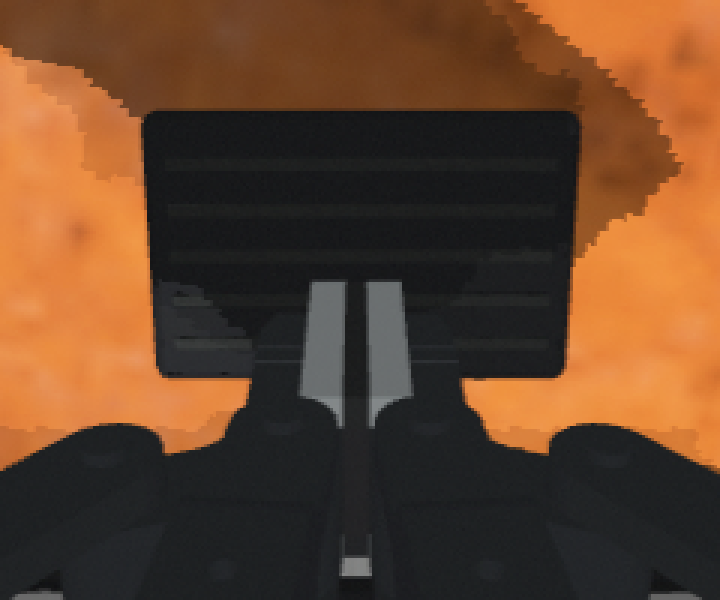

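The pad is where I predicted: far edge at row 187 and columns 249–391, with the fingers over it. I'll press again and track the pad's far edge in the wrist view, along with the force.

```bash
python3 - <<'E'
from h import *
def lid():
    i=cv2.cvtColor(ctrl.get_image("top")["color"],cv2.COLOR_BGR2HSV)[160:260,385:450]; return int(((i[...,1]<50)&(i[...,2]>110)).sum())
for z in(.06,.05,.044,.036,.028,.02,.012):
    ctrl.line_to(bp(-.172,0,z),rate=.06)
    s=ctrl.state(); d=ctrl.get_image("wrist"); W=np.eye(4); W[:3,:3]=s["eef_rot"]; W[:3,3]=s["eef_pos"]; T=W@np.array(d["T_tool_cam"]); f,cx,cy=K(d)
    v=cv2.cvtColor(d["color"],cv2.COLOR_BGR2HSV); m=(v[:,300:340,2]<60).mean(1)>.9
    r=np.where(m[60:])[0][0]+60
    def pr(p):
        q=np.linalg.inv(T)@np.append(p,1); return round(cy+f*q[1]/q[2],1)
    print(z,np.round(s["eef_pos"],4),np.round(s["ft_force"],2),"edge row",r,"expected up",pr(bp(-.195,0,.044)),"down",pr(bp(-.193,0,.015)),"tcp",pr(s["eef_pos"]),"lid",lid())
cv2.imwrite("pics/w3.png",np.hstack([d["color"][60:360,150:490],ctrl.get_image("side")["color"][100:250,260:440].repeat(2,0).repeat(2,1)]))
E
```

```text
0.06 [ 0.4903 -0.0213  0.06  ] [-0.13 -0.33  0.21] edge row 187 expected up 187.3 down 179.7 tcp 233.0 lid 3058
0.05 [ 0.4898 -0.0213  0.0494] [-0.45 -0.56 -0.25] edge row 191 expected up 191.9 down 183.4 tcp 233.0 lid 3057
0.044 [ 0.4901 -0.0213  0.0437] [0.28 0.47 0.3 ] edge row 194 expected up 194.6 down 185.5 tcp 233.0 lid 3057
0.036 [ 0.49   -0.0213  0.0356] [-0.12  0.85  0.64] edge row 198 expected up 198.7 down 188.7 tcp 233.0 lid 3056
0.028 [ 0.49   -0.0213  0.0276] [-0.25  0.51 -0.1 ] edge row 202 expected up 203.0 down 192.0 tcp 233.0 lid 3057
0.02 [ 0.49   -0.0213  0.0196] [0.21 0.35 0.28] edge row 207 expected up 207.9 down 195.7 tcp 233.0 lid 3056
0.012 [ 0.49   -0.0213  0.0116] [ 0.4  -0.92  0.73] edge row 211 expected up 213.1 down 199.6 tcp 233.0 lid 3056
```

View pics/w3.png

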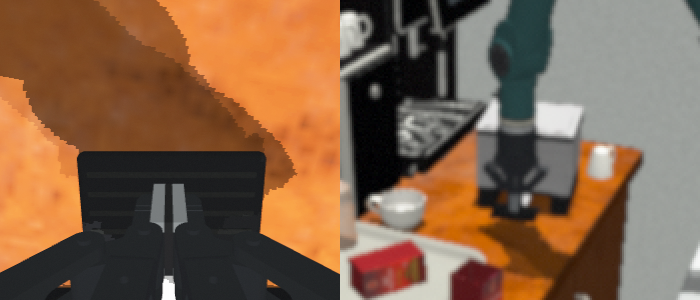

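The pad has not moved, and the wrist geometry suggests the real fingertips sit well behind the nominal TCP (tip row 243 against TCP row 233). I'll go down under force guard to find the true contact.

```bash
cat >> h.py <<'E'
def lid():
    i=cv2.cvtColor(ctrl.get_image("top")["color"],cv2.COLOR_BGR2HSV)[160:260,385:450]; return int(((i[...,1]<50)&(i[...,2]>110)).sum())
E
python3 - <<'E'
from h import *
z=.012; zc=None
while z>-.035:
    z-=.002
    try: ctrl.line_to(bp(-.172,0,z),rate=.05)
    except ctrl.MotionError as e: print("ME",e); break
    f=np.mean([(ctrl.sleep(.02),ctrl.state()["ft_force"])[1] for _ in range(4)],0)
    print(round(z,3),np.round(ctrl.state()["eef_pos"][2],4),np.round(f,1))
    if zc is None and abs(f[2])>3: zc=z
    if abs(f[2])>20 or (zc is not None and z<zc-.034): break
print("lid",lid(),ctrl.state()["time_s"])
E
```

```text
0.01 0.01 [-0.   0.   0.5]
0.008 0.008 [ 0.2 -0.5  0.1]
0.006 0.0061 [0.2 0.1 0.6]
0.004 0.0042 [-0.4  0.1  4.1]
0.002 0.0021 [0.3 0.3 4.4]
0.0 0.0001 [0.2 0.2 4.2]
-0.002 -0.0019 [0.4 0.4 4.3]
-0.004 -0.0039 [0.8 0.1 4.6]
-0.006 -0.0059 [ 0.9 -0.5  3.7]
-0.008 -0.0079 [ 1.  -1.1  4.6]
-0.01 -0.0099 [ 1.5 -2.1  4.8]
-0.012 -0.0119 [ 0.9 -2.1  5.1]
-0.014 -0.014 [ 1.1 -1.5  3.5]
-0.016 -0.016 [ 0.6 -1.6  3.6]
-0.018 -0.0181 [ 0.1 -2.   4.1]
-0.02 -0.02 [ 0.4 -2.1  4.5]
-0.022 -0.0215 [ 0.1 -2.1 10. ]
-0.024 -0.0226 [-1.8 -1.9 21. ]
lid 464 18.8333
```

Contact came at TCP z≈0.005 m, so the fingertips sit about 38 mm behind the nominal TCP when shut. The pedal hit its stop at about −0.022 m and the lid opened. I'll release the pedal, confirm the lid stays open, and then grasp the box with that offset.

```bash
python3 - <<'E'
from h import *
ctrl.sleep(.2); ctrl.line_to(bp(-.172,0,.04),rate=.1); ctrl.line_to(bp(-.172,0,.25),rate=.25); ctrl.sleep(.2)
L=lid(); print("lid",L,ctrl.state()["time_s"])
assert L<1000
ctrl.set_gripper(.085)
C=np.array([.616,.2545]); P=lambda z: np.array([*C,z])
R=best(P(.15),[.836,-.549]); ctrl.move_to(P(.15),R)
f0=ctrl.state()["ft_force"]
ctrl.line_to(P(.02),rate=.2)
for z in(.01,0,-.01,-.02,-.028):
    ctrl.line_to(P(z),rate=.08); f=ctrl.state()["ft_force"]-np.array(f0); print(z,np.round(f,1))
    if abs(f).max()>6: break
d=ctrl.get_image("wrist")["color"]; e=ctrl.get_image("top")["color"]
ctrl.set_gripper(.03,effort=30); s=ctrl.state(); print(s["width"],s["grasp_force"],s["time_s"])
d2=ctrl.get_image("wrist")["color"]
a=np.vstack([cv2.resize(np.hstack([d,d2]),(800,250)),cv2.resize(e[90:290,200:520],(480,300))[:, :] if 0 else cv2.copyMakeBorder(cv2.resize(e[90:290,200:520],(480,300)),0,0,0,320,cv2.BORDER_CONSTANT)])
cv2.imwrite("pics/g.png",a)
E
```

```text
lid 558 21.0667
[(np.float64(0.9381567623931659), 1, array([-0.91,  0.66,  0.69,  1.8 , -0.54,  0.87, -0.54])), (np.float64(1.7070605170375084), -1, array([-0.46,  0.56,  0.  ,  1.78, -0.  ,  0.8 ,  2.1 ]))]
0.01 [-0.   0.9 -0.7]
0 [ 0.7  0.6 -1.9]
-0.01 [ 0.8  0.7 -1.1]
-0.02 [ 1.3  0.6 -0.3]
-0.028 [ 1.2  0.4 -1.6]
0.05993836102510776 31.417551040649414 25.6667
```

View pics/g.png

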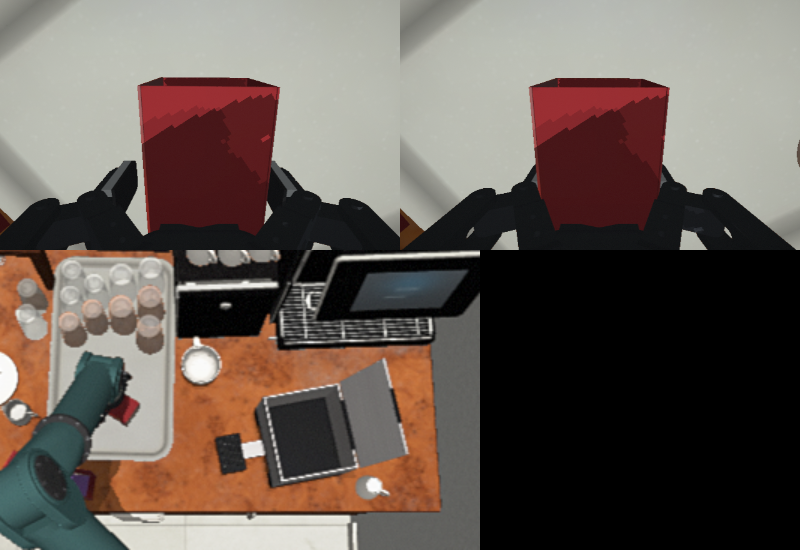

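The box is gripped (width 59.9 mm, 31 N), and the lower left view shows the lid standing open at about (375,410). Next I place it in the bin.

```bash
python3 - <<'E'
from h import *
p=ctrl.state()["eef_pos"]
ctrl.line_to([p[0],p[1],.24],rate=.2)
R=best(bp(-.008,0,.24),ex); ctrl.move_to(bp(-.008,0,.24),R)
s=ctrl.state(); print(s["width"],s["grasp_force"],s["time_s"],np.round(s["eef_pos"],3)); f0=np.array(s["ft_force"])
for z in(.16,.12,.1,.08,.065,.055):
    ctrl.line_to(bp(-.008,0,z),rate=.12); f=ctrl.state()["ft_force"]-f0; print(z,np.round(f,1))
    if abs(f).max()>8: break
ctrl.set_gripper(.085); ctrl.sleep(.3); s=ctrl.state(); print(s["width"],s["grasp_force"])
ctrl.line_to(bp(-.008,0,.3),rate=.2)
ctrl.set_gripper(0)
p=bp(-.172,0,.3); ctrl.line_to(p,rate=.25)
ctrl.sleep(.1); e=ctrl.get_image("top")["color"]; cv2.imwrite("pics/in.png",cv2.resize(e[100:280,300:500],(600,540))); print(ctrl.state()["time_s"])
E
```

```text
[(np.float64(0.49307780098240966), 1, array([-0.46,  0.48,  1.01,  1.98, -0.51,  0.95, -0.58])), (np.float64(2.7450863651907427), -1, array([ 0.04,  0.33,  0.28,  1.96, -0.12,  0.87,  2.13]))]
0.05978281392567559 31.01120889186859 28.85 [ 0.522 -0.181  0.24 ]
0.16 [0.6 0.5 1.8]
0.12 [0.2 0.8 0.7]
0.1 [0.9 0.3 0.8]
0.08 [-0.5 -0.3  0.4]
0.065 [0.2 1.2 0.8]
0.055 [0.6 0.2 1.2]
0.08502096176158051 0.0
35.0917
```

View pics/in.png

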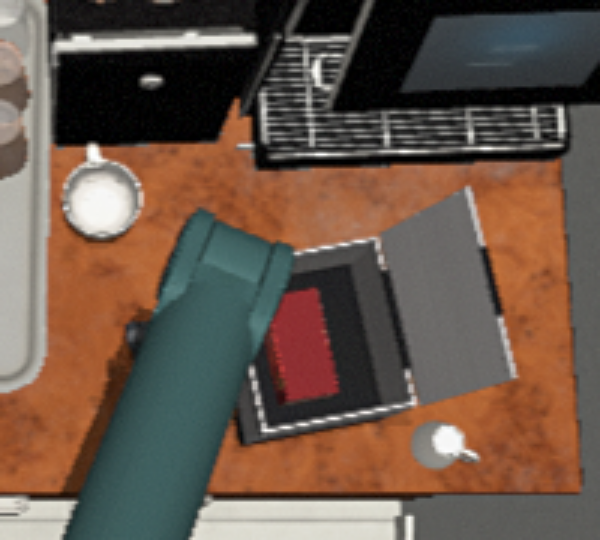

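The box lies inside the bucket at about (303,340) in the crop, and the lid is still open. Now I push the lid shut from behind.

```bash
python3 - <<'E'
from h import *
y=-.05
p=bp(-.172,0,.37); ctrl.line_to(p,rate=.25)
ctrl.line_to(bp(.205,y,.37),rate=.25)
s=ctrl.state(); f0=np.array(s["ft_force"]); print(s["time_s"],np.round(s["joint_pos"],2))
ctrl.line_to(bp(.205,y,.278),rate=.2)
for x in np.arange(.195,.03,-.015):
    ctrl.line_to(bp(x,y,.278),rate=.12); f=ctrl.state()["ft_force"]-f0; L=lid(); print(round(x,3),np.round(f,1),L)
    if abs(f).max()>20: break
ctrl.line_to(bp(.06,y,.40),rate=.25); ctrl.sleep(1); print(lid(),ctrl.state()["time_s"])
E
```

```text
37.2 [-0.06  0.51  1.03  1.61 -0.45  1.28 -0.34]
0.195 [ 0.6 -0.3  0.3] 284
0.18 [-1.  -0.8 -1. ] 266
0.165 [-0.1 -0.7  0.8] 294
0.15 [ 0.5 -0.9  0.1] 82
0.135 [-1.  -1.4 -0.2] 84
0.12 [-0.8 -0.3 -0.4] 129
0.105 [-0.9 -0.  -0.5] 127
0.09 [-0.5 -0.  -0.1] 145
0.075 [-1.1 -1.  -0.3] 702
0.06 [-0.6 -0.5 -0.5] 2038
0.045 [-0.7 -0.6 -0.8] 1978
0.03 [-1.3 -0.5  0.8] 1895
2160 43.3833
```

```bash
python3 - <<'E'
from h import *
import pickle
ctrl.line_to(bp(-.25,0,.40),rate=.25); ctrl.sleep(.5)
e=ctrl.get_image("top")["color"]; d=pickle.load(open("top.pkl","rb"))["color"]
print("lid",lid(),ctrl.state()["time_s"],ctrl.state()["ft_force"])
df=cv2.absdiff(e,d).max(2)
for n,(x,y) in dict(mug=(333,166),cup=(448,248),A=(169,221),B=(252,245),cr=(212,197),st=(115,226),lid=(418,212)).items(): print(n,int((df[y-14:y+14,x-14:x+14]>40).sum()))
cv2.imwrite("pics/end.png",e)
E
```

```text
lid 3053 45.3917 [-0.22749128  0.21616928 -0.28501506]
mug 221
cup 0
A 0
B 0
cr 0
st 0
lid 0
```

View pics/end.png

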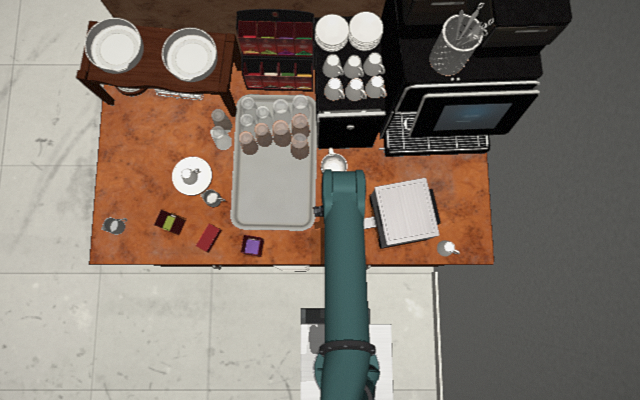

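The lid at (405,212) is shut, the tray is empty, and nothing else has moved; the arm only hides part of the mug at (333,162). I'm handing the job in.

```bash
python3 -c "
from plant import ctrl
print(ctrl.close_job())"
```

```text
the job is handed in; nothing more can be done
None
```

The job is handed in at about 45 s of the 69 s: the empty tea box is in the bin, the lid is shut, and the last camera view shows the other items where they were, apart from the mug, which the arm partly hid; the hand-in returned no verdict.

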